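# Hook the feed guard on the rolling mill and hold a bar in its bite

## Task

Get the small rolling mill ready for its first pass: hang the loose feed guard over the rest bar in front of the rolls, fully down and with its flared mouth facing out, away from the rolls, and let go of it. Then grip the brass bar near one end, feed its other end straight through the guard's window until it butts gently against the rolls, and finish still holding it there, level and pressed lightly against the rolls. Leave everything else on the bench where it is.

Things in the scene. Friction and masses are not known exactly. Their poses are not given: they have to be found in the camera images.
- mill: Small grey bench rolling mill, bolted down: base 120 x 150 mm, two upright cheeks joined by a bridge, 188 mm high, gear cover on its left, crank on its right. Origin on the bench under the roll axes; x is the feed direction (away from the robot, into the mill), y to the left, z up. Cheek fronts at x = -25 mm. Place and yaw (within 0.25 rad) vary.
- nip (a point): Point midway between the two rolls on the plane of their axes, 95 mm above the bench, axes as the mill's. The end of the 10 mm thick bar, fed level along +x at this height, meets the rolls 8 to 10 mm before this point.
- rest_bar (a point): Middle of the top face of the fixed horizontal rest bar in front of the rolls: 84 mm above the bench, 78 mm before the nip; axes as the mill's. The bar is rectangular, 13 mm thick (x), 14 mm high, runs along y, 84 mm long between the two brackets that carry it; these reach 8 mm above its top face.
- feed_guard: Loose aluminium feed guard, about 0.2 kg, standing upright: 70 mm wide (y), 81 mm high. Origin: middle of its underside. Below is an inverted U saddle along y, slot 16 mm wide with flared feet (35 mm over them); its roof is 24 mm above the origin and lies on the rest bar when hung, origin 24 mm below the bar's top. Its front (-x, flared mouth) then looks to -x of the mill.
- brass_bar: Loose brass bar lying flat, 150 mm long (x) x 18 mm wide (y) x 10 mm thick (z), about 0.2 kg, origin at its centre, ends alike. 2 mm smaller than the window in width and height. Home, its front 90 mm lie from the mouth's rim inwards, so the middle of the grip belongs 30 to 42 mm from its tail end. Gripped there, its far end droops 1 to 2 mm; if it drags on the window's sill the guard resists.
- rolls: The mill's two steel rolls, one above the other, 40 mm thick, 80 mm long along y, fixed, 7 mm apart. Their origin is the mill's origin.
- window (a point): Middle of the guard's feed window where it begins, 35 mm above the guard's underside, 12 mm before its middle; axes as the guard's. The window is 20 mm wide (y), 12 mm high, runs 14 mm along +x. A flared mouth, 4 mm wider to each side at its rim, stands 8 mm out to -x. Level with the nip when the guard hangs.
- guard_grip (a point): Centre of the black block grip on top of the guard, 68 mm above the guard's underside; axes as the guard's. The grip is 13 mm (x) by 24 mm (y) by 26 mm high; below it the guard's plate is 14 mm thick and 70 mm wide.
- bur_stand: bystander: round grey stand full of small burs, 74 mm across, 92 mm high; origin under its centre
- spirit_lamp: bystander: squat black spirit lamp, 81 mm across, 66 mm high; origin under its centre
- black_canister: bystander: black film canister, 34 mm across, 47 mm high; origin under its centre
- loupe: bystander: folded loupe, 66 x 40 x 12 mm; origin under its centre
- polish_bar: bystander: bar of polish, brown and grey, 34 x 96 x 32 mm; origin under its centre
- wax_ring: bystander: green wax ring, 38 mm across, 14 mm high; origin under its centre
There are look-alikes about, which are no part of the job. What is shaped like the feed_guard but orange or turquoise is not meant.

How it is judged (in metres and radians):
On the way, in this order (a step that is already met when the one before it is completed fails the run):
1. the guard hangs fully down on the rest bar, mouth to the front, and is let go (x of feed_guard in the frame of rest_bar between -0.005 and 0.005 m and y of feed_guard in the frame of rest_bar between -0.012 and 0.012 m and z of feed_guard in the frame of rest_bar between -0.028 and -0.02 m and angle between feed_guard's own z axis and vertical below 0.08 rad and x of nip in the frame of feed_guard above 0.06 m and contact force between the fingers and feed_guard below 0.2 N), for 0.2 s.
2. the bar is in the gripper, level, with its front end inside the guard's window (x of feed_guard in the frame of rest_bar between -0.005 and 0.005 m and y of feed_guard in the frame of rest_bar between -0.012 and 0.012 m and z of feed_guard in the frame of rest_bar between -0.028 and -0.02 m and angle between feed_guard's own z axis and vertical below 0.08 rad and x of nip in the frame of feed_guard above 0.06 m and y of brass_bar in the frame of nip between -0.012 and 0.012 m and z of brass_bar in the frame of nip between -0.005 and 0.005 m and angle between the x axis of brass_bar and the x axis of nip, either way round below 0.1 rad and x of brass_bar in the frame of nip above -0.15 m and contact force between the fingers and brass_bar above 2 N), for 0.1 s.
At the end, for the whole second after the job is handed in: Guard down on the rest bar (4 mm in height, 5 mm across, tilt under 0.08 rad, mouth in front), not touched by the fingers; bar gripped, at rest, through the window (5 mm of nip height, 12 mm of middle, 0.1 rad of feed direction), its end within 6 mm of the bite, pressing over 0.5 N (all of step 1 and y of brass_bar in the frame of nip between -0.012 and 0.012 m and z of brass_bar in the frame of nip between -0.005 and 0.005 m and angle between the x axis of brass_bar and the x axis of nip, either way round below 0.1 rad and x of brass_bar in the frame of nip above -0.089 m and contact force between brass_bar and rolls above 0.5 N and contact force between the fingers and brass_bar above 2 N and linear speed of brass_bar below 0.02 m/s); the arm keeps its last pose, push and grip.
It fails at once if the bar is rammed into the rolls (over 45 N) (contact force between brass_bar and rolls above 45 N).
It fails at once if a bystander is moved by more than 30 mm (distance of any of bur_stand, spirit_lamp, black_canister, loupe, polish_bar, wax_ring from where it was at the start of the episode above 0.03 m).
It also fails if it takes over 61 s, if anything falls off the work surface, if the arm or the gripper's body presses on something with over 40 N, if the wrist force passes 120 N, or if a joint passes its speed limit or range.

## Robot

A 7-joint arm with a two-finger parallel gripper is mounted at the origin on a cart in front of the work surface, level with it; the furniture and walls round the work are solid. World frame = base frame: x ahead of the robot, y to its left, z up, the work surface at z = 0. Lengths are in m, angles in degrees, forces in N, time in s.
With the tool pointing down it reaches from about 0.425 to 0.875 m from the base axis. Payload 4.7 kg.
Tool frame: the origin (TCP) lies at the very end of the fingers, on their centre line; the grasp point (between the pads) lies 19 mm behind it; z points along the fingers, y is the direction in which the jaws open and shut (so a half turn about z gives the same grasp; the last joint's range is limited). The gripper opens to 87 mm and grips with 3 to 60 N. Pads are 19 mm wide; open, the fingers measure 117 mm over their backs; the gripper's body (75 mm by 190 mm) begins 51 mm behind the grasp point.
Start: joints at [70.537, 18.392, -4.016, 83.108, 1.295, 78.541, -3.26], TCP at [0.225, -0.61, 0.223] pointing down, gripper open.
Joint ranges: [-163.93, 163.93], [-17.29, 119.83], [-79.2, 71.16], [3.27, 140.29], [-89.18, 269.18], [5.43, 117.66], [-154.24, 154.24]. Speed limits (degrees/s): [147.25, 147.25, 180, 180, 180, 180, 180].

## Interface

Orientations are given as [roll, pitch, yaw] about the fixed x, y, z axes, in that order (R = Rz(yaw) Ry(pitch) Rx(roll)).
In Python, from cell import monitor, read_camera, camera_info, env, look_for gives the robot as it stands.
- The arm moves only by the tool servo_tool, never from a script. Its argument "commands" is one flat list of numbers, 6 for each row, row after row: the shift along the tool's x, y, z in mm, then the turn, a rotation vector about the tool's x, y, z in degrees. A call has 1 to 10 rows; each row shifts and turns the commanded pose from where the row before left it, along the tool's axes as they then stand; what a row does not reach is not made up. A row lasts 1/10 s, in which the tool goes at most 50 mm and 8.59 degrees, less where a joint would pass 70% of its speed; a pose out of reach is approached as far as the arm can. A call is refused whole if a number of a shift passes 50 or a number of a turn 8.59, either way. A call with a gripper value outside its range is refused whole. "jaw" is the finger opening in mm, from 0 to 87, set as the call begins (left out, the last holds). The fingers move at their own pace and stop on an object; "newtons" is the grip in N (left out, the last holds). Time passes only in rows, so rows that do not move let the fingers close. It gives the time, the measured TCP pose, the force and the opening at its end, in the units of the state.
- monitor.get_obs(): the state, without advancing time (a new reading comes with each control period).
- read_camera(name): name is "scene" or "top" or "wrist"; returns (picture, depth): 384x512x3 uint8, red, green, blue; 384x512 float32, m along the optical axis (not along the pixel's ray), 0 where there is no reading.
- camera_info(name): a dict with "camera_matrix" (3x3 intrinsics, pixels), "R" (3x3) and "t" (3): a world point X has camera coordinates R X + t; the wrist camera has in their place "T_tool_cam" (4x4, takes a point from camera to tool coordinates, whose origin is the TCP and whose axes are the flange's). Camera axes: x right, y down, z forward; pixel columns grow to the right and rows downward; lengths in m; the calibration is good to about 2 mm. A picture is of the moment at which its call begins: read the wrist's pose just before it. camera_info takes no time and is no camera call.
- env.sign_off(): hands the job in, once; it reports no verdict.
Trained networks look in the newest picture that a camera, given by its name, has taken for a name from the list of things; names that differ only in an ending like _2 or _b are one class to them, and where a whole thing is asked for, a point or a joint stands for the part that bears it (a point fixed in the world has none). Each returns a list of dicts, best first, with "conf" (0 to 1); they miss things now and then, are a little off and sometimes report something else, mostly with a low value. They report only what shows in the picture. A call takes as long as a camera call. They do not tell look-alikes from the thing itself.
- look_for(camera, label): "box" ([left, top, width, height] in pixels, round what is visible of it).
The state is a dict: "time_s": time; "qpos": joint angles; "joint_velocities": joint speeds; "effort": joint torques, N m; "tool_pos": TCP position; "tool_rot": TCP orientation; "force": force on the tool from outside, world axes, zero at the start; "wrist_torque": the same for the moment, N m; "grip_width": finger opening in m.
Only numpy, scipy, OpenCV 4.12 (cv2) and the standard library are available. Lean on these libraries where they do the work, as an engineer would, in place of code of your own. Each camera call takes 0.05 s, during which the arm holds its last target.

## Working session

There is one attempt and no reset: what is moved stays moved. The work goes in short steps, Python scripts to look and compute and a tool call to move; the robot and the scene stay as the last step left them, time stands still between calls to the robot, and variables do not carry over. Pictures are saved under pics/ and viewed, and the job is handed in when it is done.

Besides the shell and the picture viewer there is one more tool, called after "Call:" in YAML: its name, and indented under it one key for each argument. servo_tool: Moves the arm, as the interface text tells. Its arguments: {"type":"object","properties":{"commands":{"type":"array","items":{"type":"number"}},"jaw":{"type":"number"},"newtons":{"type":"number"}},"required":["commands"]}

```bash
ls; mkdir -p pics; cat > h.py <<'E'
from cell import monitor, read_camera, camera_info, env, look_for
import numpy as np, cv2
from scipy.spatial.transform import Rotation as Ro
def save(n,im): cv2.imwrite('pics/'+n+'.png',im[:,:,::-1])
def pose():
    o=monitor.get_obs(); return np.array(o['tool_pos']),Ro.from_euler('xyz',o['tool_rot'],degrees=True).as_matrix()
def cam(name):
    p,R=pose(); im,d=read_camera(name); ci=camera_info(name); K=np.array(ci['camera_matrix'])
    v,u=np.mgrid[0:im.shape[0],0:im.shape[1]]
    C=np.stack([(u-K[0,2])/K[0,0]*d,(v-K[1,2])/K[1,1]*d,d],-1)
    if name=='wrist':
        T=np.array(ci['T_tool_cam']); Tw=np.eye(4);Tw[:3,:3]=R;Tw[:3,3]=p; T=Tw@T
        W=C@T[:3,:3].T+T[:3,3]
    else:
        W=(C-np.array(ci['t']))@np.array(ci['R'])
    W[d==0]=np.nan
    return im,d,W
E
python3 - <<'E'
from h import *
print(monitor.get_obs())
for n in('scene','top'):
    im,d,W=cam(n); save(n+'0',im); np.savez('pics/'+n+'0.npz',im=im,W=W)
    for l in('mill','feed_guard','brass_bar','bur_stand','spirit_lamp','rest_bar','black_canister','loupe','polish_bar','wax_ring'):
        for r in look_for(n,l)[:3]:
            x,y,w,h=r['box']; print(n,l,np.round(r['box']),round(r['conf'],2),np.round(W[int(y+h/2),int(x+w/2)],3))
E
```

```text
pics
{'time_s': 0.0, 'qpos': array([70.53493979, 18.43973019, -4.01538805, 83.17710257,  1.29624749,
       78.54280249, -3.25992968]), 'joint_velocities': array([-0.12696073, -0.06391831,  0.07324879,  0.03308134,  0.10505956,
       -0.0927733 ,  0.00730291]), 'effort': array([-1.70156400e-04, -4.91291785e+01, -4.04079678e-01, -3.12535036e+01,
       -6.39421446e-02,  4.36438539e-02,  1.85059243e-04]), 'tool_pos': array([ 0.22495926, -0.60920648,  0.22143466]), 'tool_rot': array([-1.79885684e+02,  7.24895090e-03,  2.02750491e+01]), 'force': array([ 0.01624151, -0.15000907,  0.67594297]), 'wrist_torque': array([ 0.01536665,  0.02247399, -0.04377325]), 'grip_width': 0.08698653892316432}
scene mill [200. 157.  57.  65.] 0.59 [ 0.622 -0.045  0.088]
scene mill [163. 218.  28.  33.] 0.56 [0.639 0.17  0.032]
scene feed_guard [260. 172.  22.  24.] 0.94 [ 0.573 -0.2    0.046]
scene feed_guard [302. 197.  11.  27.] 0.78 [ 0.408 -0.183  0.029]
scene feed_guard [293. 173.  21.  25.] 0.54 [ 0.481 -0.261  0.052]
scene brass_bar [186. 254.  39.  36.] 0.86 [0.482 0.201 0.01 ]
scene bur_stand [163.
[... 799 characters left out ...]
.266  0.078]
top feed_guard [299. 170.  26.  24.] 0.72 [ 0.571 -0.204  0.046]
top feed_guard [300. 223.  21.  26.] 0.68 [ 0.42  -0.194  0.03 ]
top brass_bar [172. 190.   9.  51.] 0.61 [0.492 0.195 0.01 ]
top bur_stand [171. 148.  27.  28.] 0.94 [0.646 0.168 0.033]
top spirit_lamp [368. 157.  30.  25.] 0.91 [ 0.605 -0.414  0.041]
top spirit_lamp [341. 161.  19.  17.] 0.64 [ 0.602 -0.318  0.049]
top rest_bar [229. 122.  78.  71.] 0.74 [ 0.615 -0.077  0.162]
top loupe [256. 234.  22.  19.] 0.6 [ 0.401 -0.071  0.019]
top loupe [367. 156.  31.  28.] 0.27 [ 0.602 -0.415  0.039]
top polish_bar [120. 166.  31.  26.] 0.84 [0.599 0.311 0.033]
top wax_ring [232. 241.  14.   7.] 0.47 [0.402 0.014 0.002]
```

```bash
python3 - <<'E'
import cv2
a=cv2.imread('pics/scene0.png');b=cv2.imread('pics/top0.png')
cv2.imwrite('pics/s1.png',cv2.resize(a[130:310,110:340],None,fx=3.4,fy=3.3,interpolation=cv2.INTER_CUBIC))
cv2.imwrite('pics/t1.png',cv2.resize(b[110:270,110:410],None,fx=2.66,fy=2.66,interpolation=cv2.INTER_CUBIC))
E
```

```text
(no output)
```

View pics/s1.png

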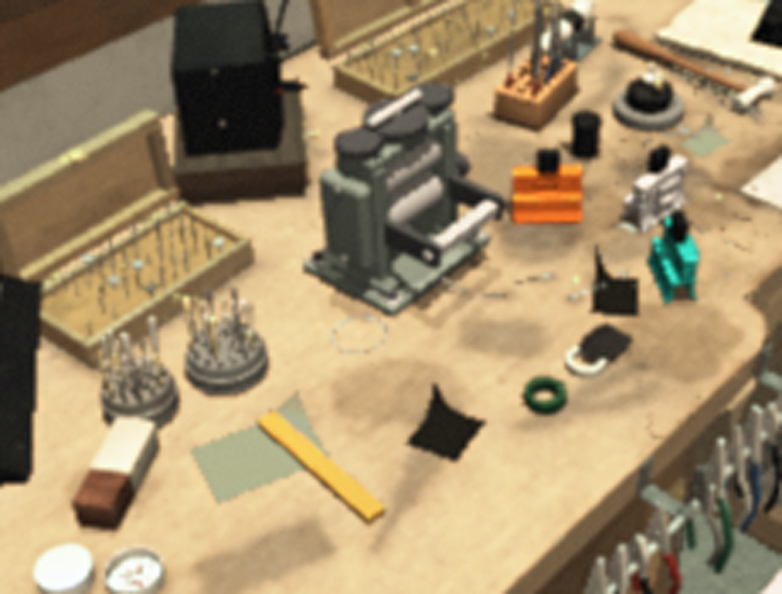

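View pics/t1.png

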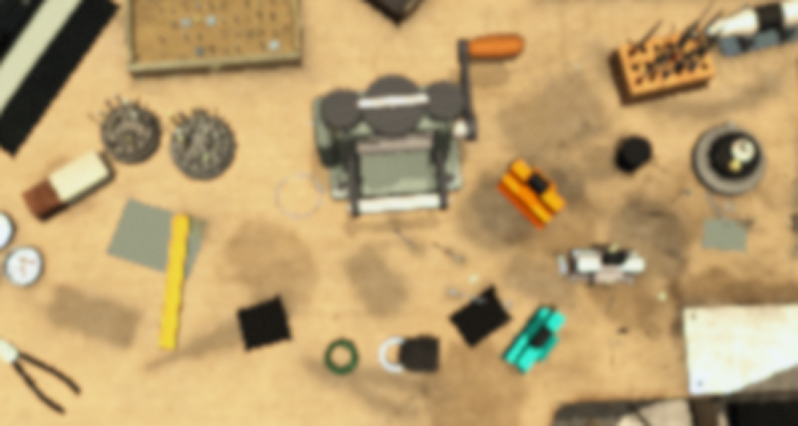

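```bash
python3 - <<'E'
from h import *
ci=camera_info('wrist');print(np.round(ci['T_tool_cam'],3),np.round(ci['camera_matrix']))
z=np.load('pics/top0.npz');W=z['W'];im=z['im'].astype(int)
# bar
m=(im[...,0]>170)&(im[...,2]<110)&(W[...,1]>.15)&(W[...,1]<.25)&(W[...,0]>.38)&(W[...,0]<.6)&(im[...,1]>130)
P=W[m];print('bar',len(P),P.mean(0),cv2.minAreaRect((P[:,:2]*1000).astype('f4')))
m=(abs(W[...,0]-.49)<.06)&(abs(W[...,1]+.265)<.055)&(W[...,2]>.02)&(W[...,2]<.1)
P=W[m];print('guard',len(P),cv2.minAreaRect((P[:,:2]*1000).astype('f4')),P[:,2].max())
m=(abs(W[...,0]-.62)<.15)&(abs(W[...,1]+.07)<.1)&(W[...,2]>.06)
P=W[m];print('mill',len(P),cv2.minAreaRect((P[:,:2]*1000).astype('f4')),P[:,2].max())
for zz in(.07,.17):
  m2=P[:,2]>zz; print(P[m2].min(0),P[m2].max(0))
E
```

```text
[[-0.    -0.965 -0.263  0.071]
 [ 1.    -0.001  0.001  0.   ]
 [-0.001 -0.263  0.965 -0.162]
 [ 0.     0.     0.     1.   ]] [[272.   0. 252.]
 [  0. 272. 191.]
 [  0.   0.   1.]]
bar 501 [0.47390245 0.19522795 0.00710158] ((484.5699462890625, 204.8691864013672), (163.01516723632812, 98.21617889404297), 4.64384651184082)
guard 292 ((489.688720703125, -261.54974365234375), (101.84471130371094, 118.95375061035156), 89.22748565673828) 0.08605886683084622
mill 2046 ((633.2205810546875, -92.35202026367188), (154.5901336669922, 239.35455322265625), 28.877676010131836) 0.19043848469024832
[ 0.54551027 -0.16982163  0.0700149 ] [0.74406178 0.02893129 0.19043848]
[ 0.60376183 -0.1215015   0.17002307] [0.66599381 0.02051042 0.19043848]
```

Call:
servo_tool:
  commands: [0,-50,0,0,0,8,0,-50,0,0,0,8,0,-50,-10,0,0,4.3,0,-50,0,0,0,0,0,-50,0,0,0,0,30,-50,0,0,0,0,30,-10,0,0,0,0,0,0,0,0,0,0]
  jaw: 60

```text
time_s: 1.9
tool_pos: [0.2529, -0.3099, 0.2332]
tool_rot: [179.9, -0.1, 0.4]
force: [-0.5, 0.0, 0.6]
grip_width: 0.0602
```

Call:
servo_tool:
  commands: [50,-20,0,0,0,0,50,-20,0,0,0,0,50,-5,0,0,0,0,0,0,0,0,0,0,0,0,0,0,0,0]

```text
time_s: 2.4
tool_pos: [0.3921, -0.2704, 0.2318]
tool_rot: [-179.9, 0.1, 0.1]
force: [-1.4, 0.7, -0.3]
grip_width: 0.0601
```

```bash
python3 - <<'E'
from h import *
im,d,W=cam('wrist'); save('w1',im); np.savez('pics/w1.npz',im=im,W=W); print(pose()[0])
for r in look_for('wrist','feed_guard'):
    x,y,w,h=r['box']; print(np.round(r['box']),round(r['conf'],2),np.round(W[int(y+h/2),int(x+w/2)],3))
E
```

```text
[ 0.39102424 -0.27096854  0.23193084]
[228.  80.  60.  29.] 0.95 [ 0.489 -0.277  0.081]
[165.   0.  62.  60.] 0.89 [ 0.564 -0.205  0.03 ]
```

View pics/w1.png

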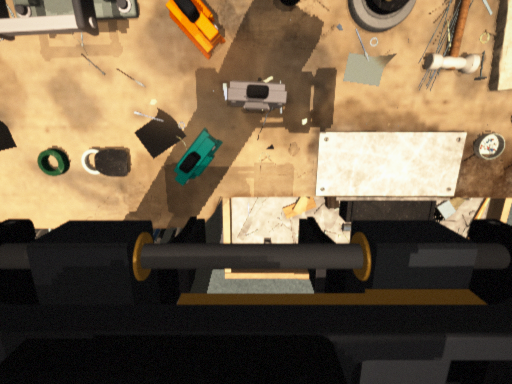

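```bash
python3 - <<'E'
from h import *
z=np.load('pics/w1.npz');W=z['W'];im=z['im']
save('w1z',cv2.resize(im[65:125,205:310],None,fx=7,fy=7,interpolation=cv2.INTER_CUBIC))
m=(abs(W[...,0]-.485)<.06)&(abs(W[...,1]+.265)<.06)
for a,b in((.02,.033),(.033,.05),(.05,.06),(.06,.075),(.075,.09)):
    k=m&(W[...,2]>a)&(W[...,2]<b); P=W[k]
    print(a,b,len(P)); 
    if len(P)>5: print(np.round(P.mean(0),4),np.round(np.median(P,0),4),cv2.minAreaRect((P[:,:2]*1000).astype('f4')))
E
```

```text
0.02 0.033 371
[ 0.4931 -0.2612  0.0289] [ 0.5021 -0.26    0.0293] ((484.8255310058594, -259.8348083496094), (101.94974517822266, 114.16252136230469), 85.91059112548828)
0.033 0.05 219
[ 0.4735 -0.2707  0.0454] [ 0.4775 -0.2751  0.0459] ((470.1649169921875, -257.2234802246094), (38.158477783203125, 101.5660629272461), 31.408706665039062)
0.05 0.06 731
[ 0.4759 -0.2633  0.0551] [ 0.4851 -0.2608  0.0552] ((472.3061218261719, -250.37966918945312), (49.66078567504883, 124.95152282714844), 31.862220764160156)
0.06 0.075 15
[ 0.4855 -0.278   0.0665] [ 0.4854 -0.2783  0.0667] ((485.59844970703125, -276.503173828125), (19.2344970703125, 0.2580568194389343), 86.62662506103516)
0.075 0.09 271
[ 0.4917 -0.277   0.0808] [ 0.4916 -0.2768  0.0809] ((491.8538818359375, -276.8908996582031), (24.02073097229004, 12.603068351745605), 89.32978820800781)
```

View pics/w1z.png

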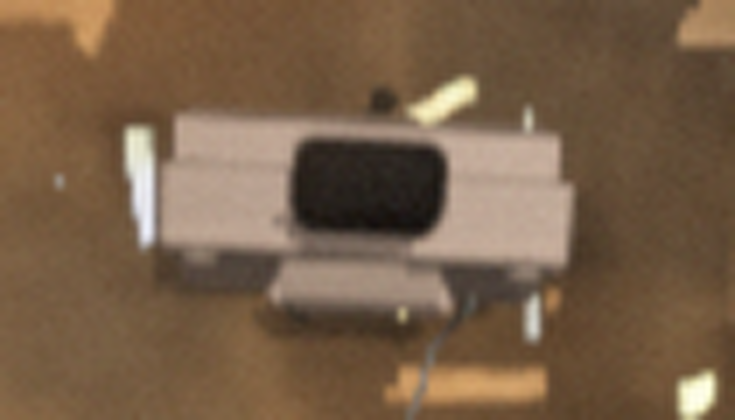

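```bash
python3 - <<'E'
from h import *
z=np.load('pics/w1.npz');W=z['W'];im=z['im']
m=(abs(W[...,0]-.49)<.012)&(abs(W[...,1]+.277)<.042)&(W[...,2]>.045)&(W[...,2]<.062)
P=W[m];print(len(P),P.mean(0),cv2.minAreaRect((P[:,:2]*1000).astype('f4')))
pts=[]
for u in range(228,288,2):
    k=m[:,u]
    if k.sum()>4: Q=W[:,u][k]; pts.append([Q[:,1].mean(),Q[:,0].min(),Q[:,0].max()]); 
pts=np.array(pts);print(np.degrees(np.arctan(np.polyfit(pts[:,0],pts[:,1],1)))[0],np.degrees(np.arctan(np.polyfit(pts[:,0],pts[:,2],1)))[0])
k=(abs(W[...,0]-.47)<.05)&(abs(W[...,1]+.277)<.05)&(W[...,2]>.025)&(W[...,2]<.05); print(W[k].min(0),W[k].max(0))
# mill from wrist/top: front rest bar
z=np.load('pics/top0.npz');W=z['W']
k=(W[...,0]>.5)&(W[...,0]<.6)&(abs(W[...,1]+.07)<.09)&(W[...,2]>.06)&(W[...,2]<.11)
P=W[k]; print(len(P)); 
for y0 in np.arange(-.14,0.0,.01):
    Q=P[abs(P[:,1]-y0)<.005]
    if len(Q): print(round(y0,3),len(Q),np.round(Q[:,0].min(),4),np.round(Q[:,0].max(),4),np.round(np.median(Q[:,2]),4))
E
```

```text
633 [ 0.48727027 -0.27640235  0.05435168] ((486.9778137207031, -276.6137390136719), (69.864990234375, 18.04206657409668), 87.14283752441406)
1.5070891040522891 3.011289475708879
[ 0.47333992 -0.31183905  0.02535361] [ 0.50700301 -0.24233869  0.04973583]
307
-0.11 7 0.5521 0.5665 0.0823
-0.1 70 0.5506 0.5993 0.0916
-0.09 20 0.552 0.5636 0.0838
-0.08 15 0.5519 0.5631 0.0844
-0.07 23 0.5511 0.5641 0.0845
-0.06 19 0.5509 0.5628 0.0847
-0.05 16 0.55 0.5616 0.0849
-0.04 22 0.5496 0.5617 0.0844
-0.03 18 0.5492 0.5628 0.084
-0.02 20 0.5489 0.5595 0.0841
-0.01 64 0.5455 0.5977 0.0917
0.0 13 0.5494 0.5971 0.0912
```

Call:
servo_tool:
  commands: [20,-45,0,0,0,0,20,-45,0,0,0,0,20,-45,0,0,0,0,20,-45,0,0,0,0,0,-26,0,0,0,0,0,0,0,0,0,0,0,0,0,0,0,0]

```text
time_s: 3.2
tool_pos: [0.4713, -0.0657, 0.2326]
tool_rot: [179.9, -0.0, -0.1]
force: [0.7, -0.8, -0.7]
grip_width: 0.0602
```

```bash
python3 - <<'E'
from h import *
im,d,W=cam('wrist'); save('w2',im); np.savez('pics/w2.npz',im=im,W=W); print(pose()[0])
k=(W[...,0]>.5)&(W[...,0]<.59)&(abs(W[...,1]+.07)<.09)&(W[...,2]>.078)&(W[...,2]<.088)
P=W[k]; print(len(P))
for y0 in np.arange(-.14,0.02,.005):
    Q=P[abs(P[:,1]-y0)<.0025]
    if len(Q): print(round(y0,3),len(Q),np.round(Q[:,0].min(),4),np.round(Q[:,0].max(),4),np.round(np.median(Q[:,2]),4))
E
```

```text
[ 0.47130412 -0.06649292  0.23247008]
1085
-0.105 17 0.5545 0.5629 0.0813
-0.1 4 0.5491 0.5492 0.0837
-0.095 66 0.5502 0.589 0.084
-0.09 61 0.5512 0.5638 0.0843
-0.085 63 0.5513 0.5639 0.084
-0.08 48 0.5512 0.5628 0.0842
-0.075 63 0.5502 0.5627 0.0841
-0.07 52 0.5502 0.5628 0.0842
-0.065 62 0.5502 0.5628 0.0841
-0.06 60 0.5502 0.5617 0.0841
-0.055 52 0.5492 0.5618 0.084
-0.05 64 0.5492 0.5619 0.084
-0.045 49 0.5492 0.5619 0.084
-0.04 59 0.5492 0.5608 0.0841
-0.035 57 0.5482 0.5608 0.0842
-0.03 58 0.5482 0.5608 0.0839
-0.025 56 0.5482 0.5598 0.084
-0.02 52 0.5482 0.5598 0.0839
-0.015 62 0.5472 0.5598 0.0838
-0.01 69 0.5451 0.5895 0.0839
0.0 11 0.5484 0.5568 0.0814
```

View pics/w2.png

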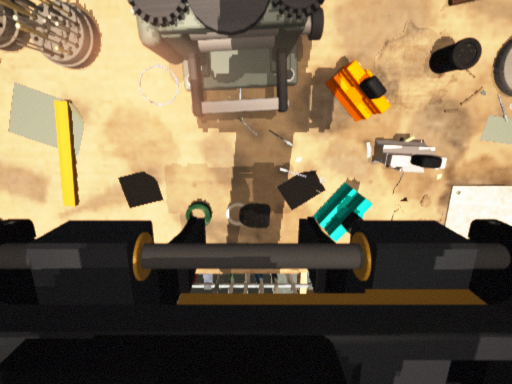

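```bash
cat > f.py <<'E'
from h import *
z=np.load('pics/w2.npz');W=z['W'];im=z['im'].astype(int)
k=(W[...,0]>.54)&(W[...,0]<.57)&(W[...,1]>-.092)&(W[...,1]<-.017)&(W[...,2]>.081)&(W[...,2]<.087)
P=W[k]; c=np.polyfit(P[:,1],P[:,0],1); print('yaw',-np.degrees(np.arctan(c[0])),'x at -.055',np.polyval(c,-.055))
# inner bracket faces : points above 0.087 near bar
k=(W[...,0]>.54)&(W[...,0]<.575)&(W[...,1]>-.13)&(W[...,1]<.02)&(W[...,2]>.0885)&(W[...,2]<.1)
P=W[k];Y=P[:,1]
for a,b in((-.13,-.06),(-.05,.02)):
    Q=Y[(Y>a)&(Y<b)]; print('bracket',len(Q),Q.min(),Q.max())
m=(im[...,0]>140)&(im[...,2]<90)&(im[...,1]>110)&(W[...,1]>.12)&(W[...,1]<.25)&(W[...,0]>.38)&(W[...,0]<.6)&(W[...,2]>.004)
n,l,s,_=cv2.connectedComponentsWithStats(m.astype('u1')); i=1+np.argmax(s[1:,4]); P=W[l==i]
print('bar',len(P),P.mean(0),cv2.minAreaRect((P[:,:2]*1000).astype('f4')))
k=(W[...,2]>.17)&(W[...,0]>.5)&(W[...,0]<.7); P=W[k]; print('top',P.min(0),P.max(0))
E
python3 f.py
```

```text
yaw 2.9454623059430407 x at -.055 0.5557323818419504
bracket 201 -0.10377468592636496 -0.09477344839559912
bracket 249 -0.011767549121020023 -0.002138880534253887
bar 1286 [0.49463741 0.19656007 0.00966913] ((490.9677734375, 197.30458068847656), (18.194005966186523, 148.6581573486328), 84.3719253540039)
top [ 0.50000092 -0.15262935  0.17000358] [0.62405288 0.02147359 0.3284218 ]
```

Call:
servo_tool:
  commands: [0,50,0,0,0,0,0,50,0,0,0,0,10,50,0,0,0,0,10,45,0,0,0,0,0,16,40,0,0,0,0,0,40,0,0,2.4,0,0,10,0,0,0,0,0,10,0,0,0,0,0,0,0,0,0,0,0,0,0,0,0]
  jaw: 54

```text
time_s: 4.25
tool_pos: [0.4928, -0.2746, 0.1342]
tool_rot: [179.9, -0.1, -2.4]
force: [0.1, -0.6, 0.3]
grip_width: 0.054
```

```bash
python3 - <<'E'
from h import *
im,d,W=cam('wrist'); save('w3',im);print(pose()[0],monitor.get_obs()['tool_rot'])
k=(abs(W[...,0]-.49)<.02)&(abs(W[...,1]+.277)<.025)&(W[...,2]>.0775)&(W[...,2]<.084)
P=W[k]; print(len(P))
if len(P)>5: print(P.mean(0),cv2.minAreaRect((P[:,:2]*1000).astype('f4')))
E
```

```text
[ 0.49298804 -0.2746447   0.13440917] [ 1.79887435e+02 -1.60108490e-01 -2.38298836e+00]
402
[ 0.49261642 -0.27690671  0.08082536] ((492.30853271484375, -276.932373046875), (22.77513313293457, 12.449302673339844), 88.2390365600586)
```

View pics/w3.png

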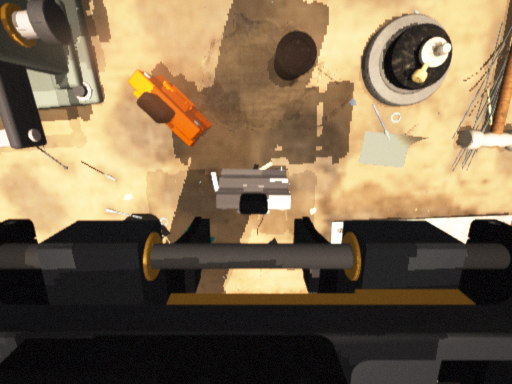

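Call:
servo_tool:
  commands: [-0.5,2.3,36,0,0,0,0,0,30,0,0,0,0,0,9,0,0,0,0,0,0,0,0,0,0,0,0,0,0,0]

```text
time_s: 4.8
tool_pos: [0.4926, -0.277, 0.0592]
tool_rot: [179.9, -0.2, -2.4]
force: [-0.0, 0.6, 0.3]
grip_width: 0.0541
```

Call:
servo_tool:
  commands: [0,0,0,0,0,0,0,0,0,0,0,0,0,0,0,0,0,0,0,0,0,0,0,0,0,0,0,0,0,0,0,0,0,0,0,0]
  jaw: 10
  newtons: 30

```text
time_s: 5.4
tool_pos: [0.4913, -0.2767, 0.0575]
tool_rot: [180.0, -0.0, -2.4]
force: [-0.2, -0.1, 1.0]
grip_width: 0.0236
```

```bash
python3 - <<'E'
from h import *
for n in('top0','scene0','w2'):
    W=np.load(f'pics/{n}.npz')['W']
    k=(W[...,1]>-.22)&(W[...,1]<-.105)&(W[...,2]>.09)&(W[...,2]<.25)&(W[...,0]>.5)&(W[...,0]<.8); P=W[k]
    if len(P): print(n,len(P),P.min(0),P.max(0)); Q=P[P[:,0]<.605]; print(len(Q),np.round(Q[:8],3))
E
```

```text
top0 106 [ 0.56652465 -0.12200825  0.09097226] [ 0.65532124 -0.10517455  0.17997538]
1 [[ 0.567 -0.105  0.091]]
scene0 35 [ 0.61097388 -0.12055294  0.091927  ] [ 0.64780695 -0.10520773  0.17825216]
0 []
w2 322 [ 0.61084944 -0.11750426  0.09020079] [ 0.62465262 -0.10500253  0.17648535]
0 []
```

Call:
servo_tool:
  commands: [0,0,-20,0,0,0,0,0,-40,0,0,0,0,0,-45,0,0,0,0,0,-27,0,0,0,0,0,0,0,0,0,0,0,0,0,0,0]

```text
time_s: 6.0
tool_pos: [0.4909, -0.2765, 0.1889]
tool_rot: [180.0, 0.0, -2.4]
force: [-0.2, -0.0, -2.5]
grip_width: 0.0235
```

Call:
servo_tool:
  commands: [0,0,0,0,0,-5.4,0,-40,0,0,0,0,15,-45,0,0,0,0,20,-45,0,0,0,0,20,-45,0,0,0,0,16.3,-34.3,0,0,0,0,5,-10,0,0,0,0,0,0,0,0,0,0,0,0,0,0,0,0,0,0,0,0,0,0]

```text
time_s: 7.0
tool_pos: [0.5551, -0.0562, 0.1884]
tool_rot: [180.0, 0.1, 2.8]
force: [0.6, -0.2, -1.1]
grip_width: 0.0237
```

```bash
python3 - <<'E'
from h import *
ps=[pose()[0]]
im,d,W=cam('wrist'); save('w4',im); np.savez('pics/w4.npz',im=im,W=W)
s,_,Ws=cam('scene'); save('s4',cv2.resize(s[130:250,170:300],None,fx=5,fy=5,interpolation=cv2.INTER_CUBIC))
print(ps,pose()[0],monitor.get_obs()['tool_rot'])
k=(abs(W[...,0]-.56)<.04)&(abs(W[...,1]+.055)<.05)
for a in np.arange(.1,.21,.01):
    Q=W[k&(W[...,2]>a)&(W[...,2]<a+.01)]; 
    if len(Q): print(round(a,2),len(Q),Q.min(0),Q.max(0))
E
```

```text
[array([ 0.55509701, -0.05622281,  0.18837335])] [ 0.55546472 -0.05575932  0.18892781] [1.79964309e+02 5.31557437e-02 2.78509368e+00]
0.13 502 [ 0.56827641 -0.09067449  0.13122642] [ 0.57512395 -0.02108096  0.13999816]
0.14 444 [ 0.56767152 -0.09085664  0.14004634] [ 0.57312039 -0.021317    0.14998252]
0.15 868 [ 0.55396251 -0.0912113   0.15000006] [ 0.57123744 -0.02115187  0.1599995 ]
0.16 1215 [ 0.5541624  -0.09137137  0.16000069] [ 0.57110157 -0.02157647  0.169973  ]
0.17 341 [ 0.55724409 -0.09149048  0.17009479] [ 0.56121103 -0.02176932  0.1799865 ]
0.18 429 [ 0.54783839 -0.08817184  0.18015437] [ 0.56710918 -0.02492897  0.18999981]
0.19 435 [ 0.55898442 -0.07688192  0.19000095] [ 0.56760778 -0.03531354  0.19999171]
0.2 549 [ 0.55761519 -0.07681998  0.20001619] [ 0.56766475 -0.03546308  0.20998827]
```

View pics/w4.png

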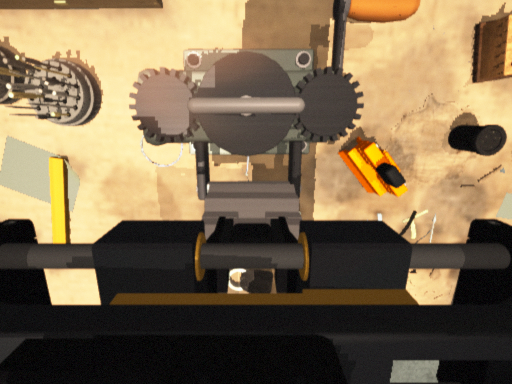

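View pics/s4.png

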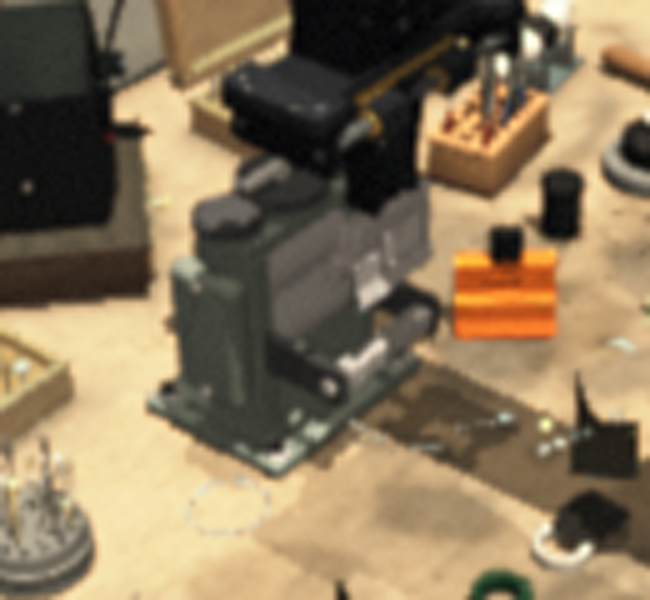

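Call:
servo_tool:
  commands: [0,-2.5,15,0,0,0,0,0,20,0,0,0,0,0,8,0,0,0,0,0,6,0,0,0,0,0,4,0,0,0,0,0,0,0,0,0,0,0,0,0,0,0]

```text
time_s: 7.8
tool_pos: [0.5563, -0.0511, 0.1368]
tool_rot: [180.0, -0.0, 3.0]
force: [0.1, 0.3, -2.3]
grip_width: 0.0236
```

```bash
python3 - <<'E'
from h import *
im,d,W=cam('wrist')
s,_,Ws=cam('scene'); save('s5',cv2.resize(s[130:250,170:300],None,fx=5,fy=5,interpolation=cv2.INTER_CUBIC))
print(pose()[0],monitor.get_obs()['tool_rot'],monitor.get_obs()['force'])
k=(abs(W[...,0]-.56)<.04)&(abs(W[...,1]+.055)<.05)
for a in np.arange(.08,.15,.01):
    Q=W[k&(W[...,2]>a)&(W[...,2]<a+.01)]; 
    if len(Q): print(round(a,2),len(Q),Q.min(0),Q.max(0))
E
```

```text
[ 0.55638798 -0.05113416  0.13697974] [ 1.79978496e+02 -6.50367164e-02  2.97186940e+00] [-0.52732167  0.43344938 -1.96407441]
0.08 1032 [ 0.54923928 -0.10475415  0.08005116] [ 0.59968207 -0.0083481   0.08999015]
0.09 1477 [ 0.54492599 -0.10406079  0.09000179] [ 0.59999763 -0.00503139  0.09995235]
0.1 1713 [ 0.55509087 -0.08592134  0.10013721] [ 0.57255133 -0.01606846  0.10997186]
0.11 364 [ 0.55608278 -0.08632151  0.11001407] [ 0.57037956 -0.01653026  0.11999921]
0.12 342 [ 0.55858082 -0.08605654  0.12002026] [ 0.56260178 -0.01693409  0.12999406]
0.13 437 [ 0.54871104 -0.08279015  0.13001298] [ 0.56858413 -0.01996676  0.13997615]
0.14 447 [ 0.55973303 -0.07175737  0.14001241] [ 0.56883994 -0.0303168   0.14997784]
```

View pics/s5.png

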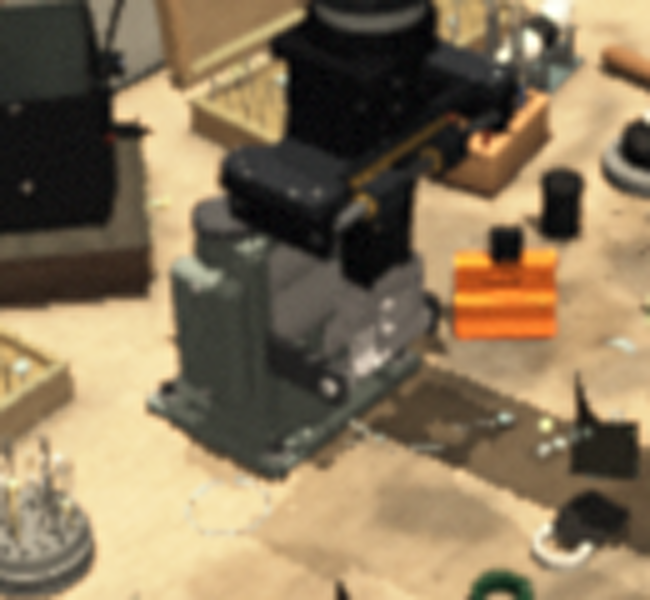

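Call:
servo_tool:
  commands: [-1,1,4,0,0,0,0,0,4,0,0,0,0,0,4,0,0,0,0,0,3,0,0,0,0,0,0,0,0,0]

```text
time_s: 8.4
tool_pos: [0.5619, -0.0518, 0.1296]
tool_rot: [179.8, -0.9, 3.0]
force: [-0.5, 0.6, 31.0]
grip_width: 0.024
```

Call:
servo_tool:
  commands: [0,0,-12,0,0,0,0,0,-10,0,0,0,0,0,0,0,0,0]

```text
time_s: 8.7
tool_pos: [0.5555, -0.0523, 0.1443]
tool_rot: [180.0, -0.1, 3.0]
force: [0.3, 0.2, -2.1]
grip_width: 0.0237
```

```bash
python3 - <<'E'
from h import *
im,d,W=cam('wrist');save('w6',im); np.savez('pics/w6.npz',im=im,W=W)
s,_,Ws=cam('scene'); save('s6',cv2.resize(s[130:250,170:300],None,fx=5,fy=5,interpolation=cv2.INTER_CUBIC))
print(pose()[0],monitor.get_obs()['tool_rot'],monitor.get_obs()['force'])
k=(abs(W[...,0]-.56)<.04)&(abs(W[...,1]+.055)<.025)
for a in np.arange(.07,.16,.005):
    Q=W[k&(W[...,2]>a)&(W[...,2]<a+.005)]; 
    if len(Q): print(round(a,3),len(Q),Q.min(0).round(4),Q.max(0).round(4))
print(np.round(W[100:260:2,250],4)[np.abs(W[100:260:2,250,0]-.56)<.05])
save('w6z',cv2.resize(im[150:270,170:330],None,fx=5,fy=5))
E
```

```text
[ 0.55437606 -0.05231822  0.14260955] [-1.79998100e+02  6.64282336e-02  2.96124653e+00] [-0.18293045  0.32067482 -1.46583653]
0.085 71 [ 0.5654 -0.0794  0.0873] [ 0.5682 -0.0304  0.09  ]
0.09 224 [ 0.564  -0.0798  0.09  ] [ 0.5683 -0.0301  0.095 ]
0.095 191 [ 0.5626 -0.0794  0.095 ] [ 0.5666 -0.0303  0.0998]
0.1 67 [ 0.5628 -0.0797  0.1003] [ 0.5654 -0.0301  0.1049]
0.105 87 [ 0.5633 -0.0799  0.105 ] [ 0.5661 -0.0304  0.1099]
0.11 127 [ 0.5558 -0.0795  0.11  ] [ 0.5668 -0.0302  0.115 ]
0.115 1019 [ 0.5517 -0.0799  0.115 ] [ 0.567 -0.03   0.12 ]
0.12 26 [ 0.5552 -0.0798  0.1204] [ 0.5576 -0.0394  0.1242]
0.125 27 [ 0.5557 -0.0798  0.1254] [ 0.5583 -0.0398  0.1293]
0.13 85 [ 0.5565 -0.0796  0.1302] [ 0.5589 -0.04    0.1349]
0.135 55 [ 0.557  -0.0798  0.135 ] [ 0.5594 -0.0404  0.1394]
0.14 45 [ 0.5554 -0.0799  0.1405] [ 0.5674 -0.0336  0.145 ]
0.145 158 [ 0.5583 -0.0729  0.145 ] [ 0.5682 -0.0315  0.1499]
0.15 199 [ 0.5588 -0.0729  0.15  ] [ 0.568  -0.0316  0.155 ]
0.155 195 [ 0.5599 -0.0731  0.155 ] [ 0.5682 -0.0315  0.16  ]
[[ 6.095e-01 -4.930e-02  1.752e-01]
 [ 6.086e-01 -4.930e-02  1
[... 1146 characters left out ...]
-02  1.179e-01]
 [ 5.574e-01 -5.170e-02  1.322e-01]
 [ 5.574e-01 -5.170e-02  1.358e-01]
 [ 5.616e-01 -5.160e-02  1.496e-01]
 [ 5.625e-01 -5.150e-02  1.549e-01]
 [ 5.624e-01 -5.160e-02  1.577e-01]
 [ 5.632e-01 -5.150e-02  1.623e-01]
 [ 5.630e-01 -5.150e-02  1.647e-01]
 [ 5.633e-01 -5.150e-02  1.681e-01]
 [ 5.622e-01 -5.160e-02  1.683e-01]
 [ 5.611e-01 -5.170e-02  1.684e-01]
 [ 5.609e-01 -5.170e-02  1.705e-01]
 [ 5.883e-01 -5.050e-02  2.289e-01]
 [ 5.878e-01 -5.050e-02  2.292e-01]
 [ 5.874e-01 -5.060e-02  2.297e-01]
 [ 5.876e-01 -5.060e-02  2.315e-01]
 [ 5.872e-01 -5.060e-02  2.319e-01]
 [ 5.862e-01 -5.060e-02  2.315e-01]
 [ 5.856e-01 -5.070e-02  2.315e-01]
 [ 5.850e-01 -5.070e-02  2.317e-01]]
```

View pics/w6z.png

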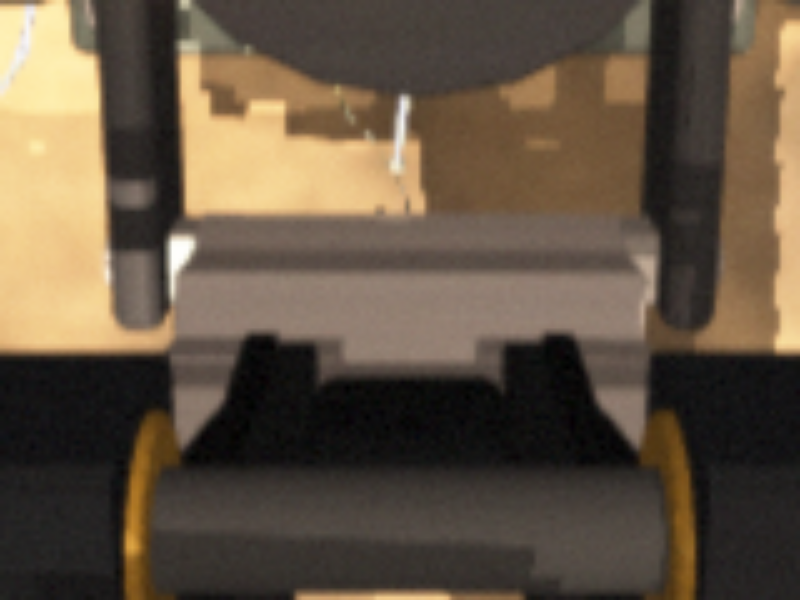

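View pics/s6.png

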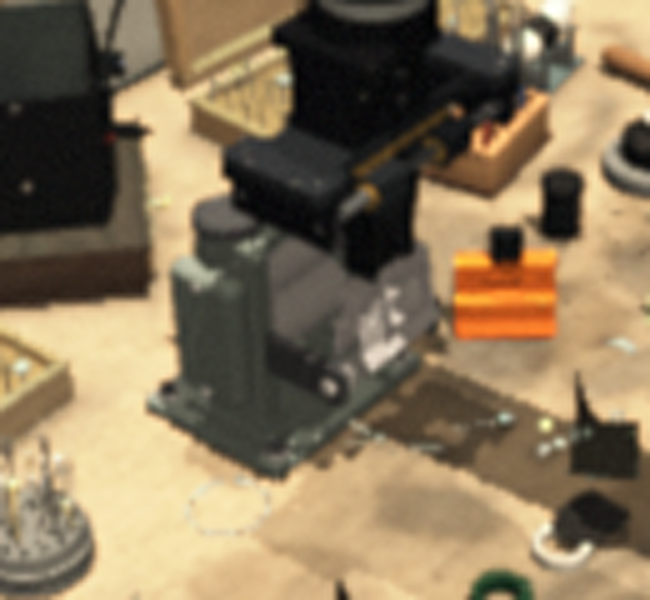

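```bash
python3 - <<'E'
from h import *
for n,tx,tz in(('w4',.5551,.1886),('w6',.5550,.1434)):
    W=np.load(f'pics/{n}.npz')['W']
    for y0 in(-.075,-.05,-.035):
        k=(abs(W[...,0]-.56)<.03)&(abs(W[...,1]-y0)<.0012); Q=W[k]; 
        Q=Q[Q[:,2]>tz-.07]; Q=Q[Q[:,2]<tz+.005]
        q=np.c_[(Q[:,0]-tx)*1000,(Q[:,2]-tz)*1000]; q=q[np.argsort(q[:,1])]
        print(n,y0); print(np.round(q[::4],1).tolist())
E
```

```text
w4 -0.075
[[19.0, -55.6], [18.5, -53.8], [17.6, -51.2], [16.8, -50.8], [16.5, -48.7], [16.2, -46.8], [15.7, -45.6], [15.1, -41.8], [15.2, -38.9], [15.5, -35.1], [15.1, -31.0], [6.3, -29.3], [7.2, -29.2], [5.6, -29.1], [11.9, -28.9], [12.0, -28.6], [9.7, -28.6], [7.4, -28.4], [6.6, -28.3], [5.2, -28.1], [5.3, -28.0], [5.3, -27.6], [7.1, -27.0], [5.3, -25.7], [4.8, -24.6], [5.0, -20.0], [5.0, -17.9], [11.9, 0.4], [12.0, 2.4], [12.0, 4.1]]
w4 -0.05
[[18.2, -57.4], [18.0, -54.7], [17.4, -53.5], [17.1, -51.4], [16.9, -49.4], [15.6, -47.7], [14.3, -46.6], [14.2, -44.0], [14.2, -40.8], [14.4, -37.3], [14.2, -35.4], [14.5, -31.4], [1.9, -29.3], [0.4, -29.2], [13.8, -29.0], [13.0, -28.9], [1.4, -28.8], [13.8, -28.7], [7.7, -28.6], [8.5, -28.5], [0.7, -28.4], [7.1, -28.3], [11.7, -28.2], [13.2, -28.2], [2.4, -28.0], [10.3, -27.9], [4.2, -27.7], [11.8, -27.7], [3.8, -14.3], [4.2, -11.2], [3.8, -8.6], [4.2, -7.6], [4.4, -5.3], [6.7, 2.1], [6.7, 3.7]]
w4 -0.035
[[17.8, -56.0], [17.5, -53.8], [16.9, -52.8], [15.8, -50.6], [15.3, -49.3], [14.9, -47.9], [14.6, -46.0], [13.7, -43.3], [13.4, -41.1], [
[... 583 characters left out ...]
11.4, -52.6], [10.2, -51.0], [10.9, -48.6], [9.6, -46.8], [8.4, -45.4], [8.8, -41.2], [9.5, -36.6], [10.1, -29.6], [4.4, -27.9], [7.7, -27.6], [3.8, -27.4], [3.1, -27.2], [7.9, -26.9], [1.7, -26.7], [-2.1, -26.5], [2.7, -26.3], [1.8, -26.2], [7.3, -26.1], [2.7, -26.1], [1.2, -26.0], [-1.1, -25.9], [-1.9, -25.6], [-2.2, -24.6], [2.4, -11.0], [2.6, -8.6], [3.0, -5.6]]
w6 -0.035
[[10.9, -55.2], [9.8, -52.8], [9.4, -51.0], [9.2, -48.8], [9.0, -46.6], [7.9, -44.6], [8.3, -40.7], [8.8, -34.1], [9.3, -29.9], [2.8, -28.0], [7.7, -27.6], [2.3, -27.4], [3.9, -26.9], [5.6, -26.8], [2.5, -26.7], [3.4, -26.7], [1.0, -26.4], [5.0, -26.3], [8.2, -26.1], [3.6, -25.8], [2.9, -25.4], [10.6, 3.1], [10.3, 4.2]]
```

```bash
python3 - <<'E'
from h import *
for n in('top0','w2','w4','w6'):
    W=np.load(f'pics/{n}.npz')['W']
    for a,b in((-.104,-.096),(-.011,-.003)):
        k=(W[...,1]>a)&(W[...,1]<b)&(W[...,0]>.53)&(W[...,0]<.6)&(W[...,2]>.086)&(W[...,2]<.096); Q=W[k]
        # edge = x at which bracket top begins
        print(n,a,len(Q),np.round(np.percentile(Q[:,0],[0,1,3]),4),np.round(np.median(Q[:,2]),4), np.round(Q[:,1].min(),4),np.round(Q[:,1].max(),4))
E
```

```text
top0 -0.104 48 [0.5519 0.5522 0.5535] 0.0921 -0.1036 -0.0967
top0 -0.011 50 [0.5465 0.5466 0.5472] 0.0924 -0.0109 -0.003
w2 -0.104 367 [0.5491 0.55   0.551 ] 0.0918 -0.1038 -0.096
w2 -0.011 430 [0.545  0.5451 0.547 ] 0.0916 -0.011 -0.003
w4 -0.104 303 [0.553  0.555  0.5573] 0.0919 -0.1038 -0.096
w4 -0.011 452 [0.5447 0.5461 0.5475] 0.0916 -0.011 -0.0031
w6 -0.104 507 [0.5493 0.5503 0.5514] 0.0919 -0.1039 -0.096
w6 -0.011 648 [0.5445 0.5458 0.5471] 0.0916 -0.011 -0.003
```

Call:
servo_tool:
  commands: [0,0,-12,0,0,0,0,0,0,0,3.2,0,0,0,0,0,3.2,0,0,0,0,0,0,0,0,0,0,0,0,0]
  newtons: 45

```text
time_s: 9.3
tool_pos: [0.5547, -0.0525, 0.1555]
tool_rot: [180.0, -6.3, 2.9]
force: [0.2, -0.8, -3.0]
grip_width: 0.0236
```

```bash
cat > prof.py <<'E'
from h import *
import sys
n=sys.argv[1]
p0,R0=pose(); im,d,W=cam('wrist');save(n,im); np.savez(f'pics/{n}.npz',im=im,W=W)
p1,_=pose(); print(p0,p1,np.round(monitor.get_obs()['tool_rot'],2),np.round(monitor.get_obs()['force'],1))
tz=p0[2]
# mill-aligned coords relative to rest bar
c,s=np.cos(np.radians(3)),np.sin(np.radians(3))
X=(W[...,0]-.5556)*c+(W[...,1]+.0533)*s; Y=-(W[...,0]-.5556)*s+(W[...,1]+.0533)*c; Z=W[...,2]
k=(abs(X)<.03)&(abs(Y)<.03)&(Z>tz-.062)&(Z<tz+.005)
for a in np.arange(-.06,.004,.003):
    for l,q in (('L',Y>.005),('R',Y<-.005)):
        m=k&q&(Z>tz+a)&(Z<tz+a+.003)
        if m.sum()>3: print(l,round(a*1000),m.sum(),'X med %.1f min %.1f max %.1f'%tuple(1000*v for v in(np.median(X[m]),X[m].min(),X[m].max())))
k2=(abs(X)<.03)&(abs(Y)<.05)&(Z>tz-.045)&(Z<tz-.02); print('Y ext',Y[k2].min(),Y[k2].max())
E
python3 prof.py w7
```

```text
[ 0.55465259 -0.05248267  0.15554223] [ 0.55508279 -0.0523108   0.15553579] [179.99  -6.36   2.96] [-0.2  0.6 -1. ]
L -57 10 X med 16.4 min 15.5 max 16.5
R -57 21 X med 16.3 min 16.0 max 16.4
L -54 69 X med 15.9 min 14.9 max 16.7
R -54 61 X med 15.8 min 14.4 max 16.6
L -51 66 X med 14.6 min 13.3 max 16.2
R -51 63 X med 14.5 min 13.1 max 15.4
L -48 70 X med 13.4 min 12.0 max 14.3
R -48 70 X med 13.3 min 11.9 max 14.2
L -45 31 X med 12.4 min 12.0 max 13.2
R -45 38 X med 12.3 min 11.8 max 13.2
L -42 30 X med 12.2 min 12.0 max 12.5
R -42 23 X med 12.0 min 11.9 max 12.2
L -39 29 X med 12.2 min 12.0 max 12.3
R -39 32 X med 12.0 min 11.8 max 12.3
L -36 13 X med 12.1 min 11.9 max 12.5
R -36 19 X med 12.0 min 11.8 max 12.1
L -33 26 X med 12.3 min 11.9 max 12.6
R -33 17 X med 12.1 min 11.8 max 12.2
L -30 273 X med 7.8 min -1.3 max 12.5
R -30 280 X med 7.9 min -1.3 max 12.4
L -27 254 X med 6.7 min -1.0 max 12.1
R -27 246 X med 5.9 min -1.1 max 12.0
L -24 15 X med 2.3 min 2.0 max 2.4
R -24 12 X med 2.1 min 1.7 max 2.3
L -21 10 X med 2.3 min 2.1 max 2.6
R -21 19 X med 2.0 min 1.7 max 2.4
L -18 21 X med 2.2 min 2.0 max 2.6
R -18 17 X med 2.1 min 1.8 max 2.4
L -15 17 X med 2.2 min 1.9 max 2.5
R -15 18 X med 2.1 min 1.7 max 2.2
L -12 19 X med 2.4 min 2.0 max 2.5
R -12 21 X med 2.1 min 1.6 max 2.4
L -9 27 X med 2.4 min 1.9 max 2.8
R -9 22 X med 2.1 min 1.7 max 2.4
L -6 11 X med 2.2 min 2.0 max 2.5
R -6 14 X med 2.0 min 1.8 max 2.6
L -3 73 X med 0.2 min -4.5 max 2.4
R -3 83 X med -0.3 min -6.1 max 2.3
L 0 30 X med 6.1 min -4.2 max 10.3
R 0 28 X med 6.3 min -4.5 max 10.2
L 3 32 X med 8.2 min 2.6 max 10.4
R 3 28 X med 8.5 min 3.7 max 9.9
Y ext -0.034375408069684574 0.035205941908738436
```

Call:
servo_tool:
  commands: [-0.8,0,8,0,0,0,-0.7,0,6,0,0,0,-0.6,0,5,0,0,0,-0.4,0,4,0,0,0,-0.3,0,3,0,0,0,0,0,0,0,0,0]

```text
time_s: 9.95
tool_pos: [0.5548, -0.0521, 0.1286]
tool_rot: [-180.0, -6.3, 3.0]
force: [-0.8, -0.0, -1.5]
grip_width: 0.0236
```

Now at the depth where it jammed before, with no contact force. Continue.

Call:
servo_tool:
  commands: [-0.3,0,3,0,0,0,-0.3,0,3,0,0,0,0,0,0,0,0,0]

```text
time_s: 10.25
tool_pos: [0.5548, -0.0522, 0.1227]
tool_rot: [-180.0, -6.4, 3.0]
force: [-0.5, 0.5, -2.2]
grip_width: 0.0233
```

Call:
servo_tool:
  commands: [-0.3,0,3,0,0,0,-0.2,0,2,0,0,0,0,0,0,0,0,0]

```text
time_s: 10.55
tool_pos: [0.5549, -0.0522, 0.1177]
tool_rot: [-180.0, -6.4, 3.0]
force: [-0.5, -0.6, -2.7]
grip_width: 0.0238
```

Call:
servo_tool:
  commands: [-0.2,0,2,0,0,0,-0.1,0,1,0,0,0,0,0,0,0,0,0]

```text
time_s: 10.85
tool_pos: [0.5556, -0.0521, 0.1161]
tool_rot: [180.0, -6.4, 3.0]
force: [-2.9, 0.4, 5.0]
grip_width: 0.0234
```

Call:
servo_tool:
  commands: [0,0,0,0,0,0,0,0,0,0,0,0,0,0,0,0,0,0,0,0,0,0,0,0]
  jaw: 50

```text
time_s: 11.25
tool_pos: [0.5565, -0.0524, 0.1163]
tool_rot: [180.0, -6.6, 3.0]
force: [-0.0, -1.2, 5.4]
grip_width: 0.0464
```

Call:
servo_tool:
  commands: [0,0,-20,0,0,0,0,0,-40,0,0,0,0,0,-40,0,-3.2,0,-10,0,-10,0,-3.2,0,-30,0,0,0,0,0,-30,0,0,0,0,0,0,0,0,0,0,0,0,0,0,0,0,0]

```text
time_s: 12.05
tool_pos: [0.4737, -0.0567, 0.2239]
tool_rot: [179.9, -0.0, 2.9]
force: [0.3, -1.0, -0.1]
grip_width: 0.05
```

```bash
python3 - <<'E'
from h import *
print(pose()[0])
im,d,W=cam('wrist');save('w8',im); np.savez('pics/w8.npz',im=im,W=W)
s,_,Ws=cam('scene'); save('s8',cv2.resize(s[130:250,170:300],None,fx=5,fy=5,interpolation=cv2.INTER_CUBIC))
c,sn=np.cos(np.radians(3)),np.sin(np.radians(3))
X=(W[...,0]-.5556)*c+(W[...,1]+.0533)*sn; Y=-(W[...,0]-.5556)*sn+(W[...,1]+.0533)*c; Z=W[...,2]
for a in np.arange(.05,.15,.005):
    m=(abs(X)<.04)&(abs(Y)<.037)&(Z>a)&(Z<a+.005)
    if m.sum()>5: print(round(a,3),m.sum(),'X',np.round([X[m].min()*1e3,np.median(X[m])*1e3,X[m].max()*1e3],1),'Y',np.round([Y[m].min()*1e3,Y[m].max()*1e3],1),'Z',round(np.median(Z[m]),4))
E
```

```text
[ 0.47372705 -0.05668654  0.22394161]
0.06 80 X [-14.8  16.5  16.7] Y [-34.3  35.4] Z 0.0638
0.065 137 X [-13.7  15.3  16.6] Y [-34.   34.7] Z 0.067
0.07 16 X [-12.6 -11.5 -11.4] Y [-26.4  27.4] Z 0.0707
0.085 429 X [ 4.6  9.6 12.7] Y [-35.4  36.3] Z 0.0889
0.09 45 X [ 4.6  8.6 12.5] Y [-31.7  34.4] Z 0.0902
0.1 70 X [-18.2 -12.3 -11.3] Y [-14.6  15.7] Z 0.1043
0.105 173 X [-18.1 -15.2 -11.3] Y [-30.   26.1] Z 0.1064
0.11 397 X [-12.3  -5.7   2.6] Y [-34.4  35.2] Z 0.1145
0.115 421 X [-10.4  -4.8   2.5] Y [-34.  35.] Z 0.1155
0.135 100 X [-7.1 -0.4  5.5] Y [-10.9  11.9] Z 0.1393
0.14 315 X [-7.1 -1.2  4.5] Y [-10.7  11.8] Z 0.141
```

View pics/w8.png

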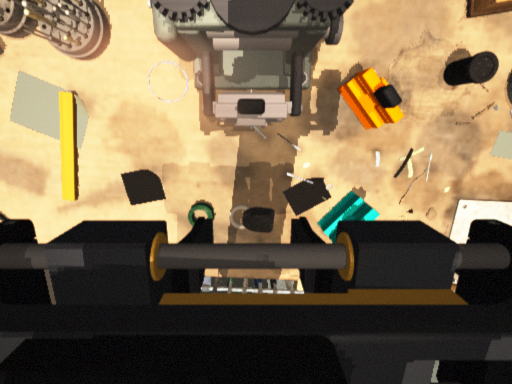

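View pics/s8.png

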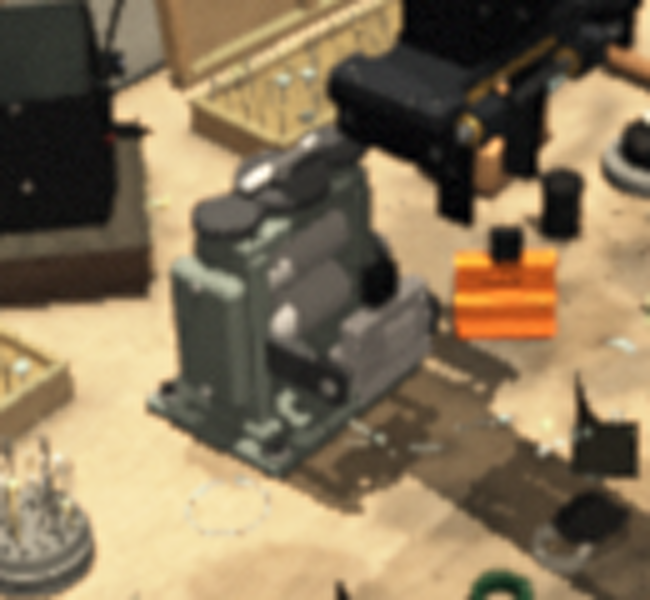

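```bash
cat > bar.py <<'E'
from h import *
def bar(n):
    z=np.load(f'pics/{n}.npz');W=z['W'];im=z['im'].astype(int)
    m=(im[...,0]>140)&(im[...,2]<100)&(im[...,1]>110)&(W[...,1]>.12)&(W[...,1]<.25)&(W[...,0]>.38)&(W[...,0]<.6)&(W[...,2]>.004)&(W[...,2]<.02)
    k,l,s,_=cv2.connectedComponentsWithStats(m.astype('u1')); i=1+np.argmax(s[1:,4]); P=W[l==i]
    r=cv2.minAreaRect((P[:,:2]*1000).astype('f4')); print(n,len(P),r,np.median(P[:,2]))
    # axis from per-x-slice mid y
    xs=np.arange(P[:,0].min()+.006,P[:,0].max()-.006,.003); q=[]
    for x in xs:
        S=P[abs(P[:,0]-x)<.0015,1]
        if len(S)>4: q.append((x,(S.min()+S.max())/2))
    q=np.array(q); c=np.polyfit(q[:,0],q[:,1],1); print(' yaw',np.degrees(np.arctan(c[0])),'x range',P[:,0].min(),P[:,0].max(),'y at x=.452',np.polyval(c,.452),'at .49',np.polyval(c,.49))
if __name__=='__main__':
    import sys
    for n in sys.argv[1:]: bar(n)
E
python3 bar.py w2 w4 w8
```

```text
w2 1301 ((490.77606201171875, 197.323486328125), (18.194005966186523, 149.04344177246094), 84.3719253540039) 0.009678673898034396
 yaw -5.599626564429277 x range 0.4166833839822407 0.5642785295898773 y at x=.452 0.20095769403052757 at .49 0.1972320115065962
w4 1153 ((506.53582763671875, 196.3457489013672), (18.860912322998047, 119.51739501953125), 84.07125091552734) 0.009722625870159374
 yaw -5.350469777421793 x range 0.44791053595400177 0.5659546479785652 y at x=.452 0.20110859384667104 at .49 0.1975496767783452
w8 1389 ((490.8209533691406, 197.4790496826172), (18.755037307739258, 150.24212646484375), 84.32130432128906) 0.009745177467194721
 yaw -5.650493964115574 x range 0.41568223743506116 0.5648918138528098 y at x=.452 0.20136417946953297 at .49 0.19760443313601125
```

Call:
servo_tool:
  commands: [-15,-45,0,0,0,0,-15,-45,0,0,0,0,-15,-45,0,0,0,0,-15,-45,20,0,0,4,0,-45,20,0,0,4,0,-30,15,0,0,0,0,0,0,0,0,0,0,0,0,0,0,0]
  jaw: 45

```text
time_s: 12.95
tool_pos: [0.4084, 0.1946, 0.1694]
tool_rot: [-179.9, 0.1, -4.9]
force: [0.2, -0.2, -0.5]
grip_width: 0.0448
```

Call:
servo_tool:
  commands: [0,0,0,0,0,0.7,30,-8,10,0,0,0,12.7,-2.8,40,0,0,0,0,0,40,0,0,0,0,0,19,0,0,0,0,0,0,0,0,0,0,0,0,0,0,0]

```text
time_s: 13.65
tool_pos: [0.4528, 0.1997, 0.0611]
tool_rot: [-180.0, -0.0, -5.8]
force: [0.2, 0.2, 1.0]
grip_width: 0.045
```

```bash
python3 - <<'E'
from h import *
print(pose()[0],monitor.get_obs()['tool_rot'],pose()[0])
im,d,W=cam('wrist');save('w9',im); np.savez('pics/w9.npz',im=im,W=W)
import bar; bar.bar('w9'); print(pose()[0])
E
```

```text
[0.45275055 0.19968109 0.061123  ] [-1.79999303e+02 -2.83787821e-02 -5.83855608e+00] [0.45275055 0.19968109 0.061123  ]
w9 3097 ((515.2069702148438, 195.7469482421875), (17.923507690429688, 100.5781021118164), 84.3900146484375) 0.010092787942077158
 yaw -5.788279398785075 x range 0.46444218394666104 0.5651958321186878 y at x=.452 0.20206936875145204 at .49 0.19821732294833616
[0.45328778 0.20009188 0.06185333]
```

View pics/w9.png

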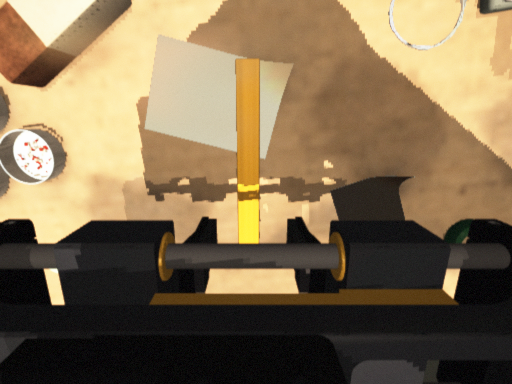

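Call:
servo_tool:
  commands: [-0.5,-1.7,30,0,0,0,0,0,20,0,0,0,0,0,6,0,0,0,0,0,2,0,0,0,0,0,0,0,0,0]

```text
time_s: 14.2
tool_pos: [0.4527, 0.2023, 0.0038]
tool_rot: [-180.0, -0.1, -5.8]
force: [-1.1, 0.1, -0.2]
grip_width: 0.0451
```

Call:
servo_tool:
  commands: [0,0,0,0,0,0,0,0,0,0,0,0,0,0,0,0,0,0,0,0,0,0,0,0,0,0,0,0,0,0,0,0,0,0,0,0]
  jaw: 8
  newtons: 50

```text
time_s: 14.8
tool_pos: [0.4517, 0.2022, 0.0027]
tool_rot: [180.0, -0.0, -5.7]
force: [0.2, -0.5, 1.2]
grip_width: 0.0167
```

Call:
servo_tool:
  commands: [0,0,-10,0,0,0,0,0,-30,0,0,0,0,0,-45,0,0,0,0,0,-45,0,0,0,0,0,-30,0,0,0,0,0,0,0,0,0,0,0,0,0,0,0]

```text
time_s: 15.5
tool_pos: [0.4514, 0.2017, 0.1625]
tool_rot: [179.9, -0.0, -5.8]
force: [0.1, -0.4, -3.3]
grip_width: 0.0169
```

```bash
cat > barw.py <<'E'
from h import *
import sys
n=sys.argv[1]
o=monitor.get_obs(); p,R=pose(); im,d,W=cam('wrist');save(n,im); np.savez(f'pics/{n}.npz',im=im,W=W)
print(p,np.round(o['tool_rot'],2),np.round(o['force'],1),np.round(o['qpos'],1),pose()[0])
T=(W-p)@R*1000  # tool coords mm
m=(T[...,0]>12)&(T[...,0]<125)&(abs(T[...,1])<22)&(T[...,2]>-25)&(T[...,2]<20)&(im[...,0].astype(int)>im[...,2]*1.35+20)
k,l,s,_=cv2.connectedComponentsWithStats(m.astype('u1')); i=1+np.argmax(s[1:,4]); P=T[l==i]
print('n',len(P),'min',P.min(0).round(1),'max',P.max(0).round(1))
for x in range(15,125,12):
    S=P[abs(P[:,0]-x)<4]
    if len(S)>8: print(x,'ymid %.1f  y %.1f..%.1f z med %.1f'%((np.percentile(S[:,1],2)+np.percentile(S[:,1],98))/2,S[:,1].min(),S[:,1].max(),np.median(S[:,2])))
E
python3 barw.py w10
```

```text
[0.45137633 0.20166088 0.16245591] [ 1.7993e+02 -3.0000e-02 -5.7500e+00] [ 0.1 -0.4 -3.3] [  33.6    7.2  -63.7  107.6    7.    69.3 -128.2] [0.45062334 0.20135014 0.16139925]
n 5975 min [12.  -8.8 -9.2] max [114.2   9.5  -3.8]
15 ymid 0.5  y -8.4..9.5 z med -7.1
27 ymid 0.5  y -8.2..9.2 z med -7.1
39 ymid 0.5  y -8.6..9.1 z med -7.0
51 ymid 0.3  y -8.4..8.9 z med -6.9
63 ymid 0.6  y -8.2..9.4 z med -6.8
75 ymid 0.3  y -8.7..9.1 z med -6.6
87 ymid 0.3  y -8.4..9.0 z med -6.5
99 ymid 0.3  y -8.8..9.3 z med -6.4
111 ymid 0.3  y -8.6..9.2 z med -6.3
```

View pics/w10.png

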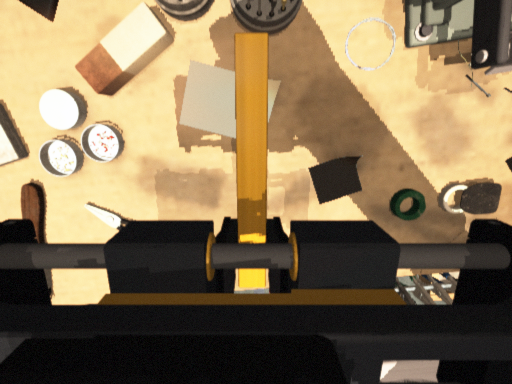

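Call:
servo_tool:
  commands: [-20,0,0,0,0,0,-20,20,0,0,0,-4.4,-12.7,40,0,0,0,-4.4,0,45,0,0,0,0,0,45,0,0,0,0,0,45,0,0,0,0,0,40,0,0,0,0,0,26,0,0,0,0,0,0,0,0,0,0,0,0,0,0,0,0]

```text
time_s: 16.55
tool_pos: [0.4054, -0.0502, 0.1607]
tool_rot: [-179.9, 0.2, 2.6]
force: [0.3, 0.2, -2.6]
grip_width: 0.0171
```

```bash
python3 barw.py w11
```

```text
[ 0.40541952 -0.0502027   0.16072186] [-179.9     0.25    2.58] [ 0.3  0.2 -2.6] [ 48.7  -9.5 -40.9 118.2  -6.7  69.4 -76.8] [ 0.40573713 -0.04950137  0.16106632]
n 5985 min [12.  -8.9 -9.5] max [113.9   9.4  -4.1]
15 ymid 0.5  y -8.4..9.4 z med -7.3
27 ymid 0.5  y -8.2..9.2 z med -7.2
39 ymid 0.2  y -8.7..9.1 z med -7.0
51 ymid 0.2  y -8.5..8.9 z med -6.9
63 ymid 0.3  y -8.7..9.3 z med -6.8
75 ymid 0.2  y -8.6..9.2 z med -6.7
87 ymid 0.3  y -8.5..9.0 z med -6.6
99 ymid -0.0  y -8.9..8.8 z med -6.5
111 ymid 0.0  y -8.7..9.2 z med -6.3
```

View pics/w11.png

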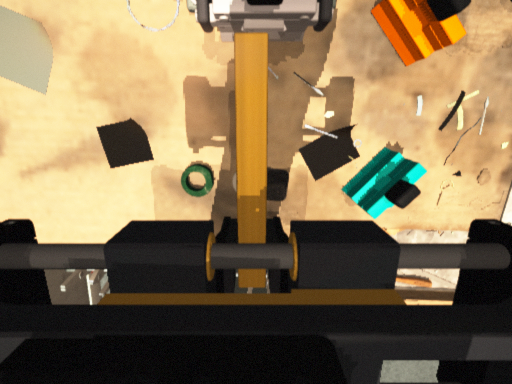

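Call:
servo_tool:
  commands: [10.5,10.8,0,0,0,-0.4,0,0,25,0,0,0,0,0,20,0,0.6,0,0,0,10,0,0,0,0,0,0,0,0,0,0,0,0,0,0,0,0,0,0,0,0,0]

```text
time_s: 17.3
tool_pos: [0.4187, -0.0608, 0.1084]
tool_rot: [179.9, -0.6, 3.1]
force: [-0.5, -0.6, -2.1]
grip_width: 0.0171
```

```bash
cat > fin.py <<'E'
from h import *
import sys
n=sys.argv[1]
o=monitor.get_obs(); p,R=pose(); im,d,W=cam('wrist');save(n,im); np.savez(f'pics/{n}.npz',im=im,W=W)
print(p,np.round(o['tool_rot'],2),np.round(o['force'],1),np.round(o['qpos'],1),pose()[0])
c,s=np.cos(np.radians(3)),np.sin(np.radians(3))
X=((W[...,0]-.5556)*c+(W[...,1]+.0533)*s)*1e3; Y=(-(W[...,0]-.5556)*s+(W[...,1]+.0533)*c)*1e3; Z=W[...,2]*1e3
T=(W-p)@R*1000
m=(T[...,0]>12)&(T[...,0]<125)&(abs(T[...,1])<14)&(T[...,2]>-18)&(T[...,2]<10)&(im[...,0].astype(int)>im[...,2]*1.35+20)
k,l,st,_=cv2.connectedComponentsWithStats(m.astype('u1')); i=1+np.argmax(st[1:,4]); b=l==i
print('bar X %.1f..%.1f'%(X[b].min(),X[b].max()))
for x in np.arange(X[b].min()+4,X[b].max(),14):
    q=b&(abs(X-x)<3)
    if q.sum()>8: print('%.0f Y %.1f..%.1f top %.1f'%(x,np.percentile(Y[q],1),np.percentile(Y[q],99),np.median(Z[q])))
for nm,q in (('plate',(abs(X)<14)&(abs(Y)<45)&(Z>111)&(Z<119)),('grip',(abs(X)<12)&(abs(Y)<20)&(Z>138)&(Z<145)),('mouth',(X>-24)&(X<-13)&(abs(Y)<30)&(Z>101)&(Z<109)),('foot',(abs(X)<24)&(abs(Y)<30)&(Z>58)&(Z<66))):
    if q.sum()>8: print(nm,q.sum(),'X %.1f %.1f Y %.1f %.1f Z %.1f'%(X[q].min(),X[q].max(),Y[q].min(),Y[q].max(),np.median(Z[q])))
E
python3 fin.py w12
```

```text
[ 0.41871205 -0.06082346  0.10844425] [179.91  -0.64   3.07] [-0.5 -0.6 -2.1] [ 48.9  -4.  -42.2 120.8  -3.1  61.5 -78.8] [ 0.41871634 -0.06093776  0.10847165]
bar X -125.2..-23.2
-121 Y -9.6..8.0 top 115.9
-107 Y -9.5..7.8 top 115.9
-93 Y -9.2..8.2 top 115.9
-79 Y -9.0..8.0 top 116.0
-65 Y -9.4..8.4 top 116.0
-51 Y -9.2..8.2 top 116.0
-37 Y -8.9..8.5 top 116.0
plate 1238 X -13.8 -8.3 Y -34.4 35.6 Z 114.5
mouth 754 X -19.7 -13.0 Y -29.6 29.8 Z 106.2
foot 231 X -15.7 -13.1 Y -29.9 29.9 Z 64.0
```

View pics/w12.png

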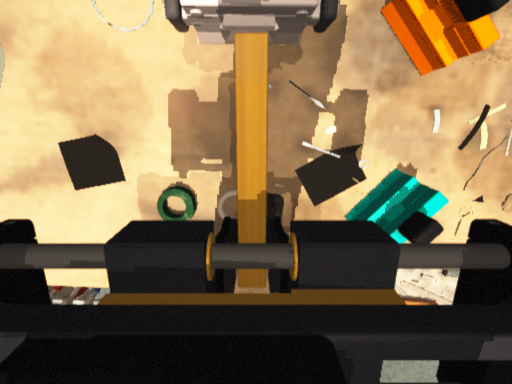

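Call:
servo_tool:
  commands: [-3,-1.5,0,0,0,0.4,0,0,10,0,0,0,0,0,6,0,0,0,0,0,0,0,0,0,0,0,0,0,0,0]

```text
time_s: 17.85
tool_pos: [0.4146, -0.0595, 0.0911]
tool_rot: [180.0, -0.5, 2.6]
force: [-0.3, 0.6, -2.5]
grip_width: 0.0173
```

```bash
python3 fin.py w13; python3 - <<'E'
from h import *
s,_,Ws=cam('scene'); save('s13',cv2.resize(s[140:240,190:300],None,fx=6,fy=6,interpolation=cv2.INTER_CUBIC))
E
```

```text
[ 0.41463191 -0.05952394  0.09106812] [179.99  -0.51   2.63] [-0.3  0.6 -2.5] [ 48.8  -3.  -42.6 122.3  -2.4  59.4 -80. ] [ 0.41491622 -0.05958677  0.0913522 ]
bar X -129.1..-27.1
-125 Y -8.3..9.4 top 98.5
-111 Y -8.1..9.1 top 98.5
-97 Y -8.0..9.4 top 98.4
-83 Y -8.0..9.1 top 98.5
-69 Y -8.4..9.4 top 98.4
-55 Y -8.3..9.0 top 98.6
-41 Y -8.2..9.3 top 98.5
mouth 610 X -19.8 -15.1 Y -15.5 16.9 Z 106.4
foot 480 X -15.9 -12.5 Y -29.9 29.9 Z 64.2
```

View pics/w13.png

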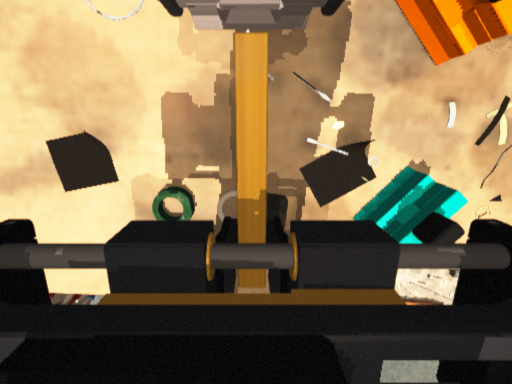

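View pics/s13.png

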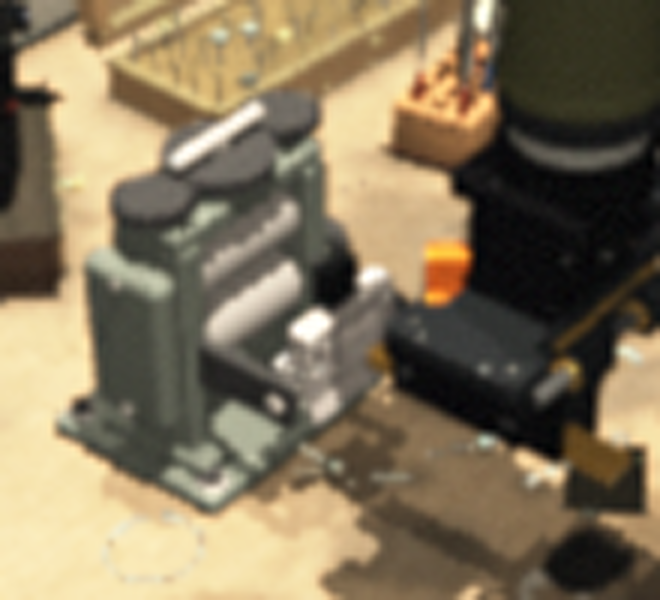

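Call:
servo_tool:
  commands: [0,0,-1.6,0,0,0,5,0,0,0,0,0,5,0,0.1,0,0,0,4,0,0,0,0,0,4,0,0.1,0,0,0,0,0,0,0,0,0,0,0,0,0,0,0]

```text
time_s: 18.65
tool_pos: [0.4328, -0.0587, 0.0929]
tool_rot: [180.0, -0.5, 2.6]
force: [0.6, 0.9, -1.7]
grip_width: 0.0172
```

```bash
python3 fin.py w14
```

```text
[ 0.43281326 -0.05867085  0.09287822] [179.98  -0.53   2.65] [ 0.6  0.9 -1.7] [ 48.2  -0.2 -43.3 120.1  -0.2  59.6 -82.3] [ 0.4327428  -0.05871395  0.09288865]
bar X -110.9..-16.5
-107 Y -8.4..9.3 top 100.3
-93 Y -8.2..9.0 top 100.3
-79 Y -8.1..9.3 top 100.2
-65 Y -8.0..9.0 top 100.3
-51 Y -8.5..9.3 top 100.3
-37 Y -8.4..8.9 top 100.3
-23 Y -8.3..9.2 top 100.3
plate 3699 X -13.6 0.3 Y -34.4 35.8 Z 115.0
mouth 917 X -24.0 -13.0 Y -29.4 29.6 Z 106.1
foot 188 X -15.6 -13.0 Y -30.0 29.7 Z 63.9
```

View pics/w14.png

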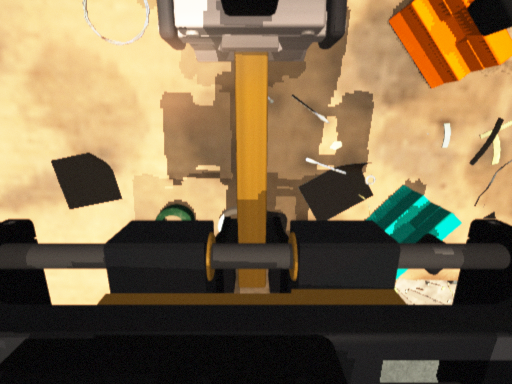

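Call:
servo_tool:
  commands: [5,0,0.1,0,0,0,5,-0.05,0,0,0,0,5,0,0.1,0,0,0,5,-0.05,0,0,0,0,0,0,0,0,0,0]

```text
time_s: 19.2
tool_pos: [0.4538, -0.0576, 0.0931]
tool_rot: [180.0, -0.6, 2.7]
force: [-0.3, 0.6, -3.2]
grip_width: 0.0173
```

Call:
servo_tool:
  commands: [6,-0.05,0.1,0,0,0,6,-0.05,0,0,0,0,6,0,0.1,0,0,0,6,-0.05,0,0,0,0,6,-0.05,0.1,0,0,0,0,0,0,0,0,0,0,0,0,0,0,0]

```text
time_s: 19.9
tool_pos: [0.4828, -0.0562, 0.0929]
tool_rot: [180.0, -0.5, 2.6]
force: [-0.2, -0.3, -1.4]
grip_width: 0.0175
```

```bash
python3 fin.py w15
```

```text
[ 0.48281965 -0.05618068  0.09290802] [179.97  -0.54   2.64] [-0.2 -0.3 -1.4] [ 45.5   7.6 -44.  113.9   6.   60.2 -88.6] [ 0.48267184 -0.05620034  0.09291461]
bar X 7.8..41.1
12 Y -8.6..8.8 top 100.3
26 Y -8.4..9.1 top 100.4
40 Y -8.9..8.7 top 100.1
plate 2669 X -12.9 3.0 Y -34.1 35.8 Z 115.1
grip 1755 X -7.6 5.0 Y -11.1 12.7 Z 140.9
mouth 688 X -23.9 -13.0 Y -15.1 16.8 Z 106.0
foot 181 X -15.5 17.2 Y -30.0 30.0 Z 63.9
```

View pics/w15.png

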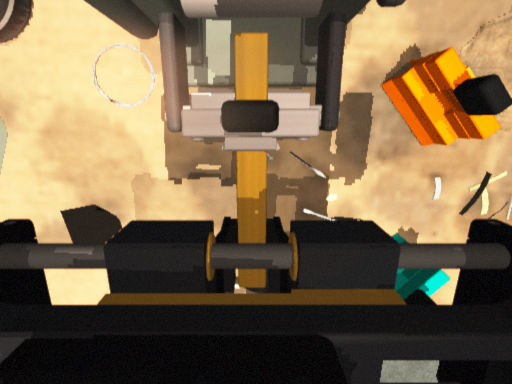

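Call:
servo_tool:
  commands: [6,-0.05,0.1,0,0,0,6,-0.05,0,0,0,0,6,-0.05,0.1,0,0,0,4,0,0,0,0,0,0,0,0,0,0,0,0,0,0,0,0,0]

```text
time_s: 20.55
tool_pos: [0.5048, -0.055, 0.0929]
tool_rot: [180.0, -0.5, 2.6]
force: [0.2, -0.3, -2.7]
grip_width: 0.0171
```

Call:
servo_tool:
  commands: [1,0,0,0,0,0,1,0,0,0,0,0,1,0,0,0,0,0,0,0,0,0,0,0]

```text
time_s: 20.95
tool_pos: [0.5079, -0.0549, 0.0931]
tool_rot: [180.0, -0.6, 2.6]
force: [-0.2, -0.3, -2.5]
grip_width: 0.0172
```

Call:
servo_tool:
  commands: [1,0,0,0,0,0,1,0,0,0,0,0,0,0,0,0,0,0]

```text
time_s: 21.25
tool_pos: [0.5099, -0.0548, 0.0931]
tool_rot: [180.0, -0.6, 2.6]
force: [0.7, -0.7, -2.3]
grip_width: 0.0171
```

Expected contact near TCP x ≈ 0.511; stepping on.

Call:
servo_tool:
  commands: [1,0,0,0,0,0,0.5,0,0,0,0,0,0,0,0,0,0,0]

```text
time_s: 21.55
tool_pos: [0.5113, -0.0547, 0.0931]
tool_rot: [180.0, -0.6, 2.6]
force: [0.2, -0.4, -2.0]
grip_width: 0.017
```

Call:
servo_tool:
  commands: [1,0,0,0,0,0,0.5,0,0,0,0,0,0,0,0,0,0,0]

```text
time_s: 21.85
tool_pos: [0.5123, -0.0547, 0.0929]
tool_rot: [180.0, -0.5, 2.6]
force: [-1.9, -0.1, -2.3]
grip_width: 0.017
```

Call:
servo_tool:
  commands: [1,0,0,0,0,0,0.5,0,0,0,0,0,0,0,0,0,0,0,0,0,0,0,0,0]

```text
time_s: 22.25
tool_pos: [0.5126, -0.0547, 0.0924]
tool_rot: [180.0, -0.3, 2.6]
force: [-4.3, 0.1, -1.8]
grip_width: 0.0176
```

```bash
python3 fin.py w16; python3 - <<'E'
from h import *
s,_,Ws=cam('scene'); save('s16',cv2.resize(s[140:240,190:300],None,fx=6,fy=6,interpolation=cv2.INTER_CUBIC))
for i in range(4): 
    read_camera('top'); o=monitor.get_obs(); print(np.round(o['force'],2),np.round(o['tool_pos'],4))
E
```

```text
[ 0.51261667 -0.05470722  0.09243474] [179.96  -0.34   2.63] [-4.3  0.1 -1.8] [ 43.2  12.  -43.7 110.    9.5  61.2 -91.8] [ 0.51260466 -0.05468794  0.09243523]
bar X 1.6..64.1
6 Y -8.3..9.0 top 100.0
20 Y -8.8..8.7 top 100.0
34 Y -8.7..8.9 top 100.0
48 Y -8.6..8.5 top 100.1
62 Y -9.8..8.8 top 100.1
plate 2093 X -12.8 5.4 Y -34.4 35.9 Z 115.1
grip 1470 X -7.3 5.6 Y -11.2 12.8 Z 140.8
mouth 183 X -23.3 -15.8 Y -15.3 16.8 Z 106.7
foot 167 X 15.2 17.5 Y -29.6 29.9 Z 64.1
[-4.96  0.89 -1.81] [ 0.5126 -0.0547  0.0924]
[-5.39  0.43 -1.7 ] [ 0.5126 -0.0547  0.0924]
[-5.81 -0.75 -2.28] [ 0.5126 -0.0547  0.0924]
[-5.86  0.3  -1.85] [ 0.5126 -0.0547  0.0924]
```

View pics/w16.png

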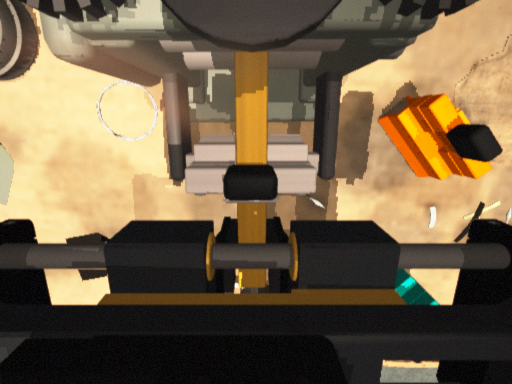

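View pics/s16.png

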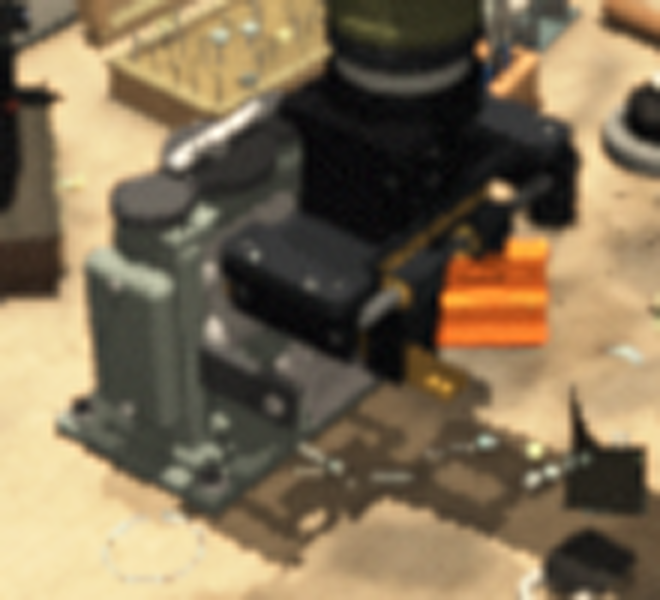

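```bash
python3 - <<'E'
from h import *
o=monitor.get_obs(); print(o['time_s'],np.round(o['force'],2),o['grip_width'])
print(env.sign_off())
E
```

```text
22.55 [-5.86  0.3  -1.85] 0.017361348354322563
the job is handed in; nothing more can be done
None
```

The feed guard is hung on the rest bar and the brass bar is through its window, gripped and pressed lightly against the rolls. I handed the job in at 22.6 s; no verdict was reported.

**Guard:** The first lowering jammed with about 31 N upward on the tool and tilted the guard about 6° in the grip. I backed off, tilted the tool to set the guard upright again and lowered it fully, then let go. My last picture shows:
- its top at 141 mm, the right height for hanging fully down
- about 0.7 mm off the middle of the rest bar sideways
- mouth facing out from the rolls

**Bar:** I gripped it about 36 mm from its tail end and fed it straight through the window with no measurable drag. At hand-in:
- it was level, with its top face at 100.0 to 100.1 mm along its length
- it was within about 0.5 mm of the mill's centreline
- it pressed on the rolls with a steady 5 to 6 N
- the guard had not moved measurably while the bar was fed

**Checks that disagreed:**
- I worked out the bar's end to be about 7 mm before the nip, where 8 to 10 mm was expected. That is within the calibration error.
- Two ways of measuring the guard's fore-and-aft position differed by about 1 mm, both within the tolerance.
- The jaws read 17 mm on the 18 mm bar, but the bar stayed firmly held.

I moved none of the other things on purpose, but I did not measure their positions again at the end.

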